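# Dock the power brick that fits

### The job

One of the three black power bricks is the right size for the wooden dock: it fills the bay without rattling sideways and lets the steel bar close behind it. Slide that brick, sockets up, in through the open end of the dock until it is fully home against the back stop, and only then swing the bar shut across the opening. Leave the other two bricks and everything else on the cabinet top where they are.

Things in the scene. Friction and masses are not known exactly. Their poses are not given: they have to be found in the camera images.
- dock: U-shaped plywood dock fixed to the cabinet top, 94 mm wide (its x), 128 mm long (its y), 47 mm high. Origin: on the cabinet top, on the bay's centre line. The bay is 66 mm wide (x -33 to +33 mm), has no floor (a brick slides on the cabinet top) and ends at a stop face at y = +57 mm. Its open end, at y = -57 mm, faces its own -y; bricks go in along its +y.
- dock_mouth (a point): Middle of the dock's open end, on the cabinet top, 57 mm from the dock's origin along its -y; same axes as the dock. The opening flares from 66 to about 78 mm over its last 16 mm. Aluminium strips on the rails (41 to 47 mm up) overhang the bay by 5 mm on each side from 19 mm inside the open end to the stop, so a brick cannot be lowered in from above.
- gate (a joint): Hinge angle of the steel bar: 0 = shut across the open end, grows as it opens (counter-clockwise from above) to 2.9 rad; starts open, stays where it is left. Upright hinge axis at dock x = +48, y = -64 mm; shut, the bar points along the dock's -x, inner face at y = -59 mm. Bar 90 mm long, 10 mm thick, from 10 to 30 mm above the cabinet top.
- gate_tip (a point): Point on the bar's centre line 90 mm from its hinge axis, 20 mm above the cabinet top, by the round knob at its free end.
- brick_a: Black aluminium power brick with a row of five round sockets on top, 62 mm wide (its x), 110 mm long (its y), 36 mm high, about 0.37 kg. Origin: centre of its underside; z up.
- brick_b: Black aluminium power brick of the same look, 62 mm wide (its x), 132 mm long (its y), 36 mm high. Origin: centre of its underside.
- brick_c: Black aluminium power brick of the same look, 48 mm wide (its x), 110 mm long (its y), 36 mm high. Origin: centre of its underside.
- pedal: Purple octave pedal, 72 by 118 mm, 61 mm high; bystander. Origin: centre of its underside.
- rack: Wooden pick rack with six slots, 56 by 150 mm, 40 mm high; bystander. Origin: centre of its underside.
- slide: Chrome guitar slide (tube) standing on end, 29 mm across, 66 mm high; bystander. Origin: centre of its underside.
- tin: Round stainless tin with its lid on, 80 mm across, 46 mm high; bystander. Origin: centre of its underside.
There are look-alikes about, which are no part of the job. Leave any blue look-alike of the brick_a alone. Of the things that look like the dock, the larger one is meant.

How it is judged:
By the outcome, as a careful person would: the job done as asked, in the order asked, and still so for the second after the job is handed in, with the robot touching nothing.
It also fails if it takes over 64 s, if anything falls off the work surface, if the arm or the gripper's body presses on something with over 40 N, if the wrist force passes 120 N, or if a joint passes its speed limit or range.

### The arm

A 7-joint arm with a two-finger parallel gripper is mounted at the origin on the work surface. World frame = base frame: x ahead of the robot, y to its left, z up, the work surface at z = 0. Lengths are in mm, angles in degrees, forces in N, time in s.
With the tool pointing down it reaches from about 425 to 875 mm from the base axis. Payload 9.9 kg.
Tool frame: the origin (TCP) lies on the mounting face of the last link; the fingertips stand 173 mm ahead of it and the grasp point (between the pads) lies 155 mm ahead of it (manip.tip_reach is the distance from the TCP to the fingertips, in mm); z points along the fingers, y is the line along which they close (so a half turn about z gives the same grasp; the last joint's range is limited). The gripper opens to 85 mm and grips with 20 to 120 N. Pads are 22 mm wide; open, the fingers measure 114 mm over their backs; the gripper's body (76 mm by 85 mm) begins 54 mm behind the grasp point. The pads swing forward as they close: fully open they stand 13 mm farther back than shut.
Start: joints at [-69.374, 32.985, 1.427, 82.34, -0.859, 64.687, -3.237], TCP at [289.823, 609.62, 404.689] pointing down, gripper open.
Joint ranges: [-157.87, 157.87], [-19.46, 123.44], [-87.15, 90], [11.01, 140.99], [-62.26, 242.26], [9.8, 113.94], [-161.44, 161.44]. Speed limits (degrees/s): [127.2, 127.2, 172.46, 172.46, 180, 180, 180].

### API

Orientations are given as [roll, pitch, yaw] about the fixed x, y, z axes, in that order (R = Rz(yaw) Ry(pitch) Rx(roll)).
In Python, from bench import manip gives the robot as it stands.
- The arm moves only by the tool move_arm, never from a script. Its argument "plan" is text: rows parted by semicolons, each of 4 numbers parted by spaces: the shift along the tool's x, y, z in m, then the turn about the tool's z in rad. A call has 1 to 5 rows; each row shifts and turns the commanded pose from where the row before left it, along the tool's axes as they then stand; what a row does not reach is not made up. A row lasts 1/12 s, in which the tool goes at most 41.7 mm and 7.16 degrees, less where a joint would pass 70% of its speed; a pose out of reach is approached as far as the arm can. A call with a gripper value outside its range is refused whole. "fingers" is the opening, from 0 (shut) to 1 (fully open), set as the call begins (left out, the last holds). The fingers move at their own pace and stop on an object; the grip force is fixed at half the most. Time passes only in rows, so rows that do not move let the fingers close. It gives the time, the measured TCP pose, the force, the opening and the grip force at its end, in the units of the state.
- manip.state(): the state, without advancing time (a new reading comes with each control period).
- manip.snapshot(name): name is "scene" or "top"; returns the picture (420x560x3 uint8, blue, green, red); there is no depth.
- manip.camera_info(name): a dict with "camera_matrix" (3x3 intrinsics, pixels), "R" (3x3) and "t" (3): a world point X has camera coordinates R X + t. Camera axes: x right, y down, z forward; pixel columns grow to the right and rows downward; lengths in mm; the calibration is good to about 2 mm. A picture is of the moment at which its call begins. camera_info takes no time and is no camera call.
- manip.close_job(): hands the job in; it is judged then, once.
The state is a dict: "time_s": time; "joint_positions": joint angles; "dq": joint speeds; "effort": joint torques, N m; "tcp_pos": TCP position; "ee_rot": TCP orientation; "ft_force": force on the tool from outside, world axes, zero at the start; "ft_torque": the same for the moment, N m; "finger_gap": finger opening in mm; "gripper_force": force on a finger pad.
Only numpy, scipy, OpenCV 4.12 (cv2) and the standard library are available. Lean on these libraries where they do the work, as an engineer would, in place of code of your own. Each camera call takes 0.05 s, during which the arm holds its last target. There are 200 camera calls.

## Working session

There is one attempt and no reset: what is moved stays moved. The work goes in short steps, Python scripts to look and compute and a tool call to move; the robot and the scene stay as the last step left them, time stands still between calls to the robot, and variables do not carry over. Pictures are saved under pics/ and viewed, at most 10 in all, crops included, and the job is handed in when it is done.

Besides the shell and the picture viewer there is one more tool, called after "Request:" by a JSON object that holds its "fn" and its "kwargs", one argument or row to a line. move_arm: Moves the arm, as the interface text tells. Its arguments: {"type":"object","properties":{"plan":{"type":"string"},"fingers":{"type":"number"}},"required":["plan"]}

```bash
mkdir -p pics; python3 - <<'E'
from bench import manip
import cv2
for n in("scene","top"):
    im=manip.snapshot(n); cv2.imwrite(f"pics/{n}0.png",im)
    c=manip.camera_info(n); print(n,c)
s=manip.state(); print(s)
E
```

```text
scene {'camera_matrix': array([[423.92698123,   0.        , 277.25329   ],
       [  0.        , 423.92698123, 206.48808622],
       [  0.        ,   0.        ,   1.        ]]), 'R': array([[-0.78256932,  0.62217017, -0.02212537],
       [ 0.41557495,  0.49559035, -0.76268451],
       [-0.46355444, -0.60604825, -0.64639214]]), 't': array([ 401.48904519, -182.98274213, 1305.17664806])}
top {'camera_matrix': array([[421.6943218 ,   0.        , 276.87228719],
       [  0.        , 421.6943218 , 209.34042502],
       [  0.        ,   0.        ,   1.        ]]), 'R': array([[ 0.02702534, -0.99960475,  0.0077438 ],
       [-0.99658895, -0.02754646, -0.07779242],
       [ 0.07797499, -0.00561502, -0.9969395 ]]), 't': array([  26.3858115 ,  546.09241958, 1169.70183152])}
{'time_s': 0.1, 'joint_positions': array([-69.37386736,  33.03022538,   1.42107253,  82.38079594,
        -0.85974783,  64.68724129,  -3.23616457]), 'dq': array([-0.02532253, -0.1330219 , -0.00180042, -0.09947375,  0.02067117,
       -0.03649401, -0.02748148]), 'effort': array([ 5.42175767e-03, -7.67304683e+01,  2.25745708e+00, -2.86605263e+01,
        1.57332234e-02,  8.66401271e-03, -4.86403349e-05]), 'tcp_pos': array([289.72388674, 609.50394919, 403.9048029 ]), 'ee_rot': array([-1.79912299e+02,  2.86764099e-03,  1.54577426e+02]), 'ft_force': array([ 0.36931399, -0.35792307, -0.55597046]), 'ft_torque': array([-0.00365698, -0.00850013,  0.03398096]), 'gripper_force': 0.0, 'finger_gap': 85.3008369699826}
```

View pics/scene0.png

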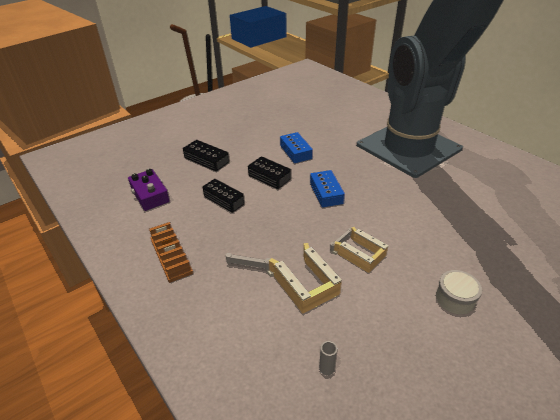

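View pics/top0.png

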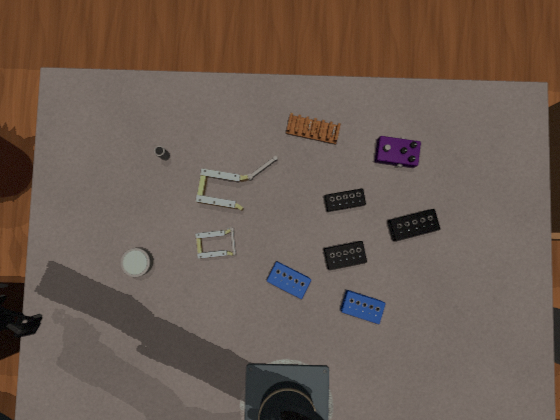

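The larger U dock sits at top px (220,188) with its bar hinged near (243,178) and the tip at (275,158). The smaller dock look-alike is at (215,244). Black bricks are at (344,200), (414,224) and (345,255), and two blue look-alikes are at (289,280) and (363,306). I'll measure the bricks and the dock.

```bash
cat > h.py <<'E'
import cv2, numpy as np
from bench import manip
def ray(n,px,z):
    c=manip.camera_info(n); K,R,t=c["camera_matrix"],c["R"],c["t"]
    C=-R.T@t; px=np.atleast_2d(np.array(px,float))
    d=(np.c_[px,np.ones(len(px))]@np.linalg.inv(K).T)@R
    return C+d*((z-C[2])/d[:,2])[:,None], C
def proj(n,X):
    c=manip.camera_info(n); p=(np.atleast_2d(X)@c["R"].T+c["t"])@c["camera_matrix"].T
    return p[:,:2]/p[:,2:]
def big(m,lo=60): 
    return [c.reshape(-1,2) for c in cv2.findContours(m,cv2.RETR_EXTERNAL,cv2.CHAIN_APPROX_NONE)[0] if cv2.contourArea(c)>lo]
def box(n,c,h):
    # far edges lie at height h, near edges on the ground; image contour -> centre, size, yaw of long axis
    c=cv2.convexHull(c.astype(np.int32)).reshape(-1,2)
    T,C=ray(n,c,h); B,_=ray(n,c,0)
    (_,_),(w,l),a=cv2.minAreaRect(T[:,:2].astype(np.float32))
    if w>l: a+=90
    a=np.radians(a); a=a+np.pi/2  # long axis
    out=[]
    for u in (np.array([np.cos(a),np.sin(a)]),np.array([-np.sin(a),np.cos(a)])):
        t,b,cc=T[:,:2]@u,B[:,:2]@u,C[:2]@u
        hi=t.max() if t.max()>cc else b.max()
        lo=t.min() if t.min()<cc else b.min()
        if t.min()>cc: lo=b.min()
        if t.max()<cc: hi=b.max()
        out.append((lo,hi,u))
    ctr=sum((o[0]+o[1])/2*o[2] for o in out)
    return ctr,[o[1]-o[0] for o in out],(np.degrees(a)+90)%180-90
E
python3 - <<'E'
from h import *
im=cv2.imread("pics/top0.png"); g=im.max(2)
roi=np.zeros_like(g); roi[180:275,315:450]=1
m=((g<60)&(roi>0)).astype(np.uint8)*255
m=cv2.morphologyEx(m,cv2.MORPH_CLOSE,np.ones((5,5)))
print(ray("top",[0,0],0)[1])
for c in big(m): print(c.mean(0).round(), *[np.round(v,1) for v in box("top",c,36)])
# dock mask: bright strips/wood
cr=im[90:280,180:460]; cv2.imwrite("pics/crop1.png",cv2.resize(cr,None,fx=2.8,fy=2.8,interpolation=cv2.INTER_CUBIC))
E
```

```text
[ 452.30909996   47.98619591 1208.39948673]
[344. 255.] [ 422.3 -151.3] [109.5  60.8] -77.2
[413. 225.] [ 513.3 -344. ] [130.1  62.3] -74.0
[344. 200.] [ 577.5 -148.4] [109.4  47.2] -78.5
```

View pics/crop1.png

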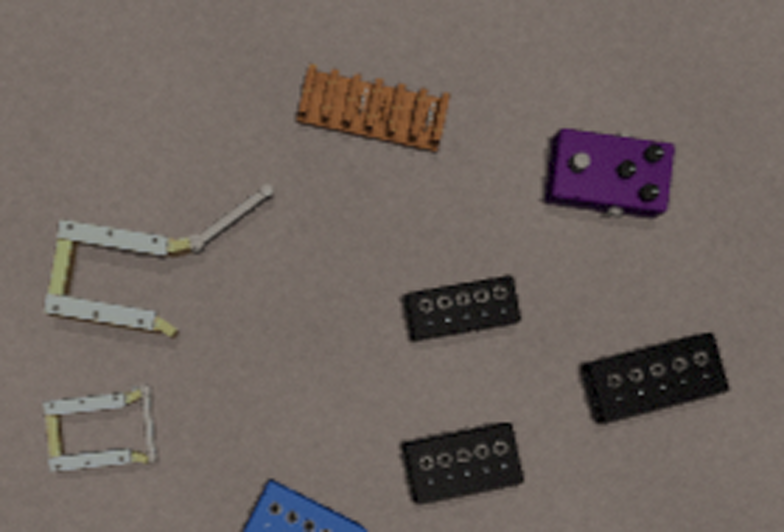

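The three black bricks measure about 110×61 (px 345,255), 130×62 (414,224) and 109×47 (344,200). brick_a is the one at (345,255), the only black brick matching 62×110, and its row of sockets faces up. The enlarged crop confirms this. In the crop the dock is the larger U, with its bar open from about (195,243) to (266,190).

```bash
python3 - <<'E'
from h import *
print("tip_reach",manip.tip_reach)
for n,r in(("top",(150,220,190,290)),("scene",(225,315,220,345))):
    im=cv2.imread(f"pics/{n}0.png"); hsv=cv2.cvtColor(im,cv2.COLOR_BGR2HSV)
    m=np.zeros(im.shape[:2],np.uint8); a,b,c,d=r
    sub=im[a:b,c:d].astype(int); 
    m[a:b,c:d]=((sub.min(2)>150))*255
    for c in big(m,25):
        T,_=ray(n,c,47); rc=cv2.minAreaRect(T[:,:2].astype(np.float32))
        bp=cv2.boxPoints(rc); print(n,c.mean(0).round(),"ctr",np.round(rc[0],1),"size",np.round(rc[1],1),"corners",bp.round(0).tolist())
im=cv2.imread("pics/top0.png")
print(im[176:182,225],im[163:168,263:269].max(2))
# points read in crop1 (scale 2.8, off 180,90)
f=lambda u,v:(180+u/2.8,90+v/2.8)
for nm,p,z in(("hinge",(197,243),30),("tip",(267,190),30),("railtipR",(187,246),41),("railtipL",(176,333),41)):
    print(nm,ray("top",f(*p),z)[0].round(1))
E
```

```text
tip_reach 173.4
scene [292. 279.] ctr [635.6 202.5] size [107.7  17.7] corners [[619.0, 150.0], [637.0, 148.0], [652.0, 255.0], [634.0, 257.0]]
scene [323. 265.] ctr [561.3 212.9] size [108.1  17.7] corners [[545.0, 161.0], [563.0, 158.0], [578.0, 265.0], [560.0, 268.0]]
[[146 151 147]
 [147 153 146]
 [143 144 138]
 [ 47  53  60]
 [ 63  67  74]
 [ 89  96 105]] [[117 104 122 139 142 143]
 [115 129 139 141 140 134]
 [135 141 142 138 110  66]
 [141 141 136 101  59  67]
 [141 129  83  55  94 106]]
hinge [[634.4 118.5  30. ]]
tip [[690.4  49.6  30. ]]
railtipR [[629.4 127.8  41. ]]
railtipL [[542.2 135.8  41. ]]
```

```bash
python3 - <<'E'
from h import *
im=cv2.imread("pics/top0.png"); m=np.zeros(im.shape[:2],np.uint8)
m[160:215,190:242]=(im[160:215,190:242].min(2)>115)*255
for c in big(m,25):
    T,_=ray("top",c,47); rc=cv2.minAreaRect(T[:,:2].astype(np.float32)); print("top",c.mean(0).round(),np.round(rc[0],1),np.round(rc[1],1),rc[2])
im=cv2.imread("pics/scene0.png"); g=im.max(2); m=np.zeros_like(g)
m[150:192,240:298]=(g[150:192,240:298]<60)*255
m=cv2.morphologyEx(m,cv2.MORPH_CLOSE,np.ones((5,5)))
for c in big(m,100): print("scene brick",c.mean(0).round(),*[np.round(v,1) for v in box("scene",c,36)])
import numpy as np
print(proj("scene",[422.3,-151.3,18]))
E
```

```text
top [215. 201.] [562.1 213.7] [107.9  18.2] 82.0956039428711
top [220. 174.] [636.5 202.8] [109.2  18.2] 82.37845611572266
scene brick [269. 172.] [ 421.9 -151.3] [104.4  56.7] -77.1
[[268.86989773 172.20385574]]
```

Request:
{"fn": "move_arm", "kwargs": {
  "plan": "0 0 0 0.12; 0 0 0 0.12; 0 0 0 0.12;0 0 0 0.12; 0 0 0 0.12",
  "fingers": 1
}}

```text
time_s: 0.52
tcp_pos: [289.8, 609.5, 404.2]
ee_rot: [-180.0, 0.0, 119.9]
ft_force: [-0.8, -0.0, 0.3]
finger_gap: 85.4
gripper_force: 0.0
```

Request:
{"fn": "move_arm", "kwargs": {
  "plan": "0 0 0 0.1; 0 0 0 0.1; 0 0 0 0.098; -0.034 0.0153 0 0; -0.034 0.0153 0 0"
}}

```text
time_s: 0.93
tcp_pos: [333.2, 551.4, 403.5]
ee_rot: [-179.9, 0.0, 103.4]
ft_force: [2.6, -0.9, 0.0]
finger_gap: 85.5
gripper_force: 0.0
```

Request:
{"fn": "move_arm", "kwargs": {
  "plan": "-0.034 0.0153 0 0; -0.034 0.0153 0 0; -0.034 0.0153 0 0; -0.034 0.0153 0 0; -0.034 0.0153 0 0"
}}

```text
time_s: 1.35
tcp_pos: [448.8, 400.6, 404.4]
ee_rot: [-180.0, 0.0, 103.1]
ft_force: [-0.0, -0.1, -0.8]
finger_gap: 85.4
gripper_force: 0.0
```

Request:
{"fn": "move_arm", "kwargs": {
  "plan": "-0.034 0.0153 0 0; -0.034 0.0153 0 0; -0.034 0.0153 0 0; -0.034 0.0153 0 0; -0.034 0.0153 0 0"
}}

```text
time_s: 1.77
tcp_pos: [562.0, 252.3, 404.4]
ee_rot: [-180.0, 0.0, 103.1]
ft_force: [0.7, -0.5, -0.8]
finger_gap: 85.7
gripper_force: 0.0
```

Request:
{"fn": "move_arm", "kwargs": {
  "plan": "-0.0261 -0.0152 0.0103 0; -0.0261 -0.0152 0.0103 0; -0.0261 -0.0152 0.0103 0; -0.0261 -0.0152 0.0103 0; -0.0261 -0.0152 0.0103 0"
}}

```text
time_s: 2.18
tcp_pos: [516.1, 108.3, 352.6]
ee_rot: [-180.0, 0.0, 103.1]
ft_force: [0.2, -0.5, 0.1]
finger_gap: 85.6
gripper_force: 0.0
```

Request:
{"fn": "move_arm", "kwargs": {
  "plan": "-0.0261 -0.0152 0.0103 0; -0.0261 -0.0152 0.0103 0; -0.0261 -0.0152 0.0103 0; -0.0261 -0.0152 0.0103 0; -0.0261 -0.0152 0.0103 0"
}}

```text
time_s: 2.6
tcp_pos: [471.7, -35.9, 301.2]
ee_rot: [-180.0, 0.0, 103.1]
ft_force: [1.0, -0.5, -0.6]
finger_gap: 85.6
gripper_force: 0.0
```

Request:
{"fn": "move_arm", "kwargs": {
  "plan": "-0.0261 -0.0152 0.0103 0; -0.0261 -0.0152 0.0103 0; -0.0261 -0.0152 0.0103 0; -0.0261 -0.0152 0.0103 0; -0.0261 -0.0152 0.0103 0"
}}

```text
time_s: 3.02
tcp_pos: [427.5, -180.3, 249.6]
ee_rot: [-180.0, -0.0, 103.1]
ft_force: [1.3, 1.0, 0.2]
finger_gap: 85.6
gripper_force: 0.0
```

Request:
{"fn": "move_arm", "kwargs": {
  "plan": "0 0 0 0; 0 0 0 0"
}}

```text
time_s: 3.18
tcp_pos: [427.1, -180.8, 249.7]
ee_rot: [-179.9, -0.0, 102.9]
ft_force: [0.5, 0.8, -0.5]
finger_gap: 85.2
gripper_force: 0.0
```

Request:
{"fn": "move_arm", "kwargs": {
  "plan": "0 0.0016 0.02 0; 0 0 0.02 0; 0 0 0.02 0; 0 0 0.01 0; 0 0 0 0"
}}

```text
time_s: 3.6
tcp_pos: [429.7, -177.3, 178.6]
ee_rot: [-179.9, -0.1, 103.2]
ft_force: [-0.2, 0.6, 0.9]
finger_gap: 85.6
gripper_force: 0.0
```

Request:
{"fn": "move_arm", "kwargs": {
  "plan": "0 0 0 0; 0 0 0 0; 0 0 0 0; 0 0 0 0; 0 0 0 0",
  "fingers": 0
}}

```text
time_s: 4.02
tcp_pos: [429.8, -178.3, 181.2]
ee_rot: [179.9, 0.0, 103.2]
ft_force: [-0.4, 1.7, 8.7]
finger_gap: 61.3
gripper_force: 66.7
```

Request:
{"fn": "move_arm", "kwargs": {
  "plan": "0 0 0 0; 0 0 0 0; 0 0 0 0; 0 0 0 0"
}}

```text
time_s: 4.35
tcp_pos: [429.8, -178.3, 181.3]
ee_rot: [179.9, 0.0, 103.2]
ft_force: [-1.5, 2.7, 7.8]
finger_gap: 61.3
gripper_force: 66.7
```

Request:
{"fn": "move_arm", "kwargs": {
  "plan": "0 0 -0.01 0; 0 0 -0.02 0; 0 0 -0.02 0; 0 0 -0.02 0; 0 0 0 0"
}}

```text
time_s: 4.77
tcp_pos: [430.3, -179.0, 253.4]
ee_rot: [179.7, 0.1, 103.1]
ft_force: [0.2, -0.3, -5.3]
finger_gap: 60.8
gripper_force: 67.5
```

Request:
{"fn": "move_arm", "kwargs": {
  "plan": "0 0 0 0.092; 0 0 0 0.092; 0 0 0 0.092; 0 0 0 0.092; 0 0 0 0"
}}

```text
time_s: 5.18
tcp_pos: [429.6, -178.3, 249.7]
ee_rot: [-180.0, 0.0, 81.8]
ft_force: [0.4, 0.9, -4.6]
finger_gap: 60.8
gripper_force: 67.4
```

Request:
{"fn": "move_arm", "kwargs": {
  "plan": "0.0236 0.0114 0 0; 0.0236 0.0114 0 0; 0.0236 0.0114 0 0; 0.0236 0.0114 0 0; 0.0236 0.0114 0 0"
}}

```text
time_s: 5.6
tcp_pos: [502.8, -68.5, 249.7]
ee_rot: [-180.0, 0.0, 82.2]
ft_force: [0.7, -0.3, -4.8]
finger_gap: 61.0
gripper_force: 67.4
```

Request:
{"fn": "move_arm", "kwargs": {
  "plan": "0.0236 0.0114 0 0; 0.0236 0.0114 0 0; 0.0236 0.0114 0 0; 0.0236 0.0114 0 0; 0.0236 0.0114 0 0"
}}

```text
time_s: 6.02
tcp_pos: [575.5, 40.6, 249.5]
ee_rot: [-179.9, 0.0, 82.2]
ft_force: [0.6, -0.3, -5.2]
finger_gap: 61.1
gripper_force: 67.4
```

Request:
{"fn": "move_arm", "kwargs": {
  "plan": "0 0 0 0; 0 0 0 0"
}}

```text
time_s: 6.18
tcp_pos: [575.5, 41.2, 249.2]
ee_rot: [-180.0, -0.0, 82.4]
ft_force: [-0.6, -1.1, -4.8]
finger_gap: 60.8
gripper_force: 67.5
```

```bash
python3 - <<'E'
from h import *
im=manip.snapshot("scene"); cv2.imwrite("pics/scene1.png",im); 
E
```

```text
(no output)
```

View pics/scene1.png

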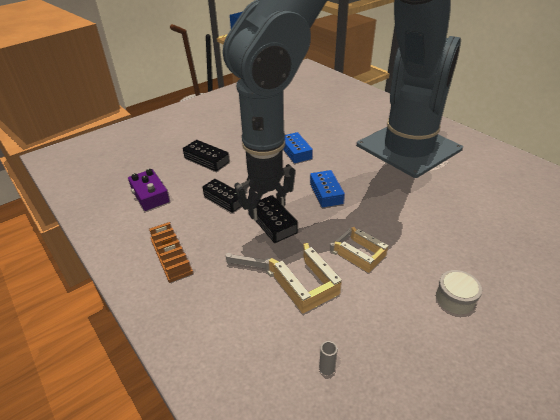

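The brick hangs level in the gripper at scene px (275,217), sockets up and lined up with the dock mouth at about (290,255). The other objects have not moved. Next I'll lower it.

Request:
{"fn": "move_arm", "kwargs": {
  "plan": "0 0 0.02 0; 0 0 0.02 0; 0 0 0.02 0; 0 0 0.007 0; 0 0 0 0"
}}

```text
time_s: 6.65
tcp_pos: [574.1, 37.9, 182.3]
ee_rot: [-179.8, 0.0, 82.0]
ft_force: [-0.8, 0.4, -4.9]
finger_gap: 60.9
gripper_force: 68.0
```

Request:
{"fn": "move_arm", "kwargs": {
  "plan": "0 0 0.002 0; 0 0 0 0"
}}

```text
time_s: 6.82
tcp_pos: [575.1, 38.3, 181.5]
ee_rot: [180.0, 0.0, 82.0]
ft_force: [-0.2, -0.4, -4.0]
finger_gap: 60.8
gripper_force: 68.0
```

```bash
python3 - <<'E'
from h import *
s=manip.state(); print(s["tcp_pos"],s["ee_rot"],s["ft_force"])
o=np.array([596.6,191.7]);a=np.radians(-7.9);X=np.array([np.cos(a),np.sin(a)]);Y=np.array([-X[1],X[0]])
d=s["tcp_pos"][:2]-o; print("dock frame tcp",d@X,d@Y)
E
```

```text
[575.10093113  38.30093332 181.48083058] [1.79989669e+02 2.50619917e-02 8.20062976e+01] [-0.18561307 -0.40828497 -3.99447011]
dock frame tcp -0.21116608428519257 -154.8981569590295
```

Request:
{"fn": "move_arm", "kwargs": {
  "plan": "0.006 0 0 0; 0.008 0 0 0; 0.008 0 0 0; 0.006 0 0 0; 0.004 0 0 0"
}}

```text
time_s: 7.23
tcp_pos: [579.9, 72.6, 181.3]
ee_rot: [180.0, -0.0, 82.1]
ft_force: [-0.3, -1.0, -3.3]
finger_gap: 60.5
gripper_force: 68.2
```

Request:
{"fn": "move_arm", "kwargs": {
  "plan": "0.006 0 0 0; 0.007 0 0 0; 0.007 0 0 0; 0.006 0 0 0; 0.004 0 0 0"
}}

```text
time_s: 7.65
tcp_pos: [584.0, 101.4, 181.3]
ee_rot: [180.0, -0.0, 82.1]
ft_force: [-0.1, -3.1, -1.6]
finger_gap: 60.9
gripper_force: 68.5
```

Request:
{"fn": "move_arm", "kwargs": {
  "plan": "0 0 0 0; 0 0 0 0; 0 0 0 0; 0 0 0 0",
  "fingers": 0.86
}}

```text
time_s: 7.98
tcp_pos: [583.9, 100.4, 181.4]
ee_rot: [180.0, -0.0, 82.0]
ft_force: [-0.2, 0.4, 0.2]
finger_gap: 73.8
gripper_force: 0.0
```

Request:
{"fn": "move_arm", "kwargs": {
  "plan": "0 0 -0.01 0; 0 0 -0.02 0; 0 0 -0.02 0; 0 0 -0.02 0; 0 0 0 0"
}}

```text
time_s: 8.4
tcp_pos: [585.0, 100.1, 255.5]
ee_rot: [179.7, -0.1, 82.0]
ft_force: [-0.4, 0.2, -0.1]
finger_gap: 73.2
gripper_force: 0.0
```

Request:
{"fn": "move_arm", "kwargs": {
  "plan": "-0.02 0 0 0; -0.02 0 0 0; -0.02 0 0 0; -0.01 0 0 0; 0 0 0 0",
  "fingers": 0
}}

```text
time_s: 8.82
tcp_pos: [573.8, 28.5, 251.6]
ee_rot: [180.0, 0.1, 81.8]
ft_force: [-0.2, -0.5, 0.5]
finger_gap: 13.1
gripper_force: 0.0
```

Request:
{"fn": "move_arm", "kwargs": {
  "plan": "0 0 0 0; 0 0 0 0; 0 0 0 0;0 0 0 0"
}}

```text
time_s: 9.15
tcp_pos: [574.3, 32.5, 251.1]
ee_rot: [-180.0, -0.0, 82.1]
ft_force: [0.0, 0.1, 0.4]
finger_gap: 0.0
gripper_force: 0.0
```

```bash
python3 - <<'E'
from h import *
im=manip.snapshot("scene"); cv2.imwrite("pics/scene2.png",cv2.resize(im[180:330,200:400],None,fx=3.5,fy=3.5)); 
E
```

```text
(no output)
```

View pics/scene2.png

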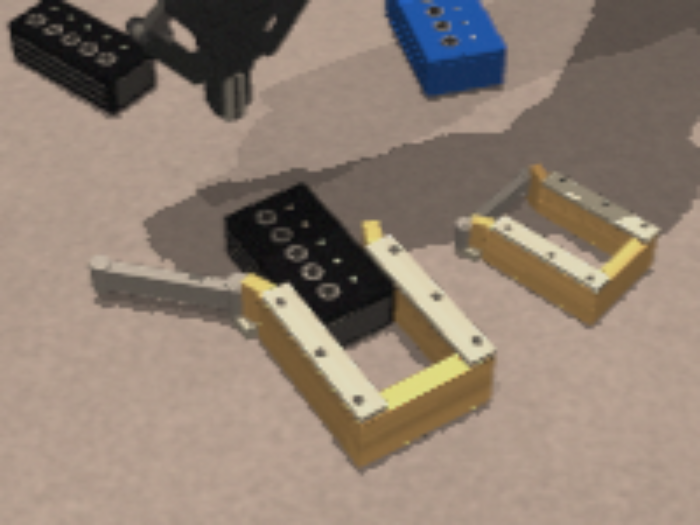

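The brick is about half inserted between the rails (crop 310,260), square in the bay and with the bar clear. Next I'll lower the shut fingers behind it and push it home.

Request:
{"fn": "move_arm", "kwargs": {
  "plan": "0 0 0.02 0; 0 0 0.02 0; 0 0 0.02 0; 0 0 0.01 0; 0 0 0 0"
}}

```text
time_s: 9.62
tcp_pos: [573.4, 31.7, 179.2]
ee_rot: [-179.8, 0.0, 82.1]
ft_force: [-0.9, -0.4, -0.0]
finger_gap: -0.2
gripper_force: 0.0
```

Request:
{"fn": "move_arm", "kwargs": {
  "plan": "0.007 0 0 0; 0.009 0 0 0; 0.009 0 0 0; 0.009 0 0 0; 0.009 0 0 0"
}}

```text
time_s: 10.03
tcp_pos: [580.4, 74.3, 182.2]
ee_rot: [179.9, 0.0, 82.0]
ft_force: [-1.2, -6.7, 5.1]
finger_gap: 0.3
gripper_force: 3.3
```

Request:
{"fn": "move_arm", "kwargs": {
  "plan": "0.008 0 0 0; 0.008 0 0 0; 0.008 0 0 0; 0.006 0 0 0; 0.005 0 0 0"
}}

```text
time_s: 10.45
tcp_pos: [585.3, 108.5, 182.2]
ee_rot: [179.9, 0.1, 82.0]
ft_force: [-0.4, -7.0, 5.2]
finger_gap: -0.4
gripper_force: 3.3
```

Request:
{"fn": "move_arm", "kwargs": {
  "plan": "0.003 0 0 0; 0.003 0 0 0; 0.003 0 0 0; 0.002 0 0 0; 0 0 0 0"
}}

```text
time_s: 10.87
tcp_pos: [586.8, 119.5, 182.1]
ee_rot: [179.9, 0.0, 82.0]
ft_force: [-0.5, -4.0, 3.5]
finger_gap: 0.3
gripper_force: 2.2
```

Request:
{"fn": "move_arm", "kwargs": {
  "plan": "0.002 0 0 0; 0.002 0 0 0; 0.002 0 0 0; 0 0 0 0"
}}

```text
time_s: 11.2
tcp_pos: [587.5, 125.3, 182.1]
ee_rot: [179.9, 0.1, 82.0]
ft_force: [-0.2, -4.8, 3.4]
finger_gap: -0.1
gripper_force: 2.5
```

Request:
{"fn": "move_arm", "kwargs": {
  "plan": "0.001 0 0 0; 0.001 0 0 0; 0.001 0 0 0; 0 0 0 0"
}}

```text
time_s: 11.53
tcp_pos: [587.9, 127.9, 182.1]
ee_rot: [179.9, 0.1, 82.0]
ft_force: [-0.7, -6.4, 4.8]
finger_gap: 0.1
gripper_force: 3.0
```

Request:
{"fn": "move_arm", "kwargs": {
  "plan": "0.001 0 0 0; 0.001 0 0 0; 0 0 0 0"
}}

```text
time_s: 11.78
tcp_pos: [588.0, 128.3, 182.1]
ee_rot: [179.9, 0.2, 81.9]
ft_force: [-2.1, -11.1, 7.1]
finger_gap: 0.3
gripper_force: 5.6
```

Request:
{"fn": "move_arm", "kwargs": {
  "plan": "0.001 0 0 0; 0.001 0 0 0; 0 0 0 0"
}}

```text
time_s: 12.03
tcp_pos: [588.1, 128.7, 182.1]
ee_rot: [179.9, 0.3, 81.8]
ft_force: [-3.9, -16.0, 7.3]
finger_gap: 0.1
gripper_force: 8.3
```

Request:
{"fn": "move_arm", "kwargs": {
  "plan": "0.0015 0 0 0; 0.0015 0 0 0; 0 0 0 0; 0 0 0 0"
}}

```text
time_s: 12.37
tcp_pos: [588.3, 129.2, 182.1]
ee_rot: [180.0, 0.5, 81.7]
ft_force: [-4.9, -24.7, 9.6]
finger_gap: 0.4
gripper_force: 12.3
```

Request:
{"fn": "move_arm", "kwargs": {
  "plan": "-0.008 0 0 0; -0.02 0 0 0; -0.02 0 0 0; -0.02 0 0 0; 0 0 0 0"
}}

```text
time_s: 12.78
tcp_pos: [579.0, 64.4, 181.9]
ee_rot: [179.9, 0.1, 81.8]
ft_force: [-0.7, -0.9, 0.3]
finger_gap: 0.1
gripper_force: 0.0
```

Request:
{"fn": "move_arm", "kwargs": {
  "plan": "0 0 -0.03 0; 0 0 -0.03 0; 0 0 -0.03 0; 0 0 -0.03 0; 0 0 0 0"
}}

```text
time_s: 13.2
tcp_pos: [580.9, 68.8, 307.0]
ee_rot: [179.5, -0.2, 82.1]
ft_force: [1.3, 0.1, 0.7]
finger_gap: 0.2
gripper_force: 0.0
```

```bash
python3 - <<'E'
from h import *
im=manip.snapshot("scene"); t=manip.snapshot("top")
a=cv2.resize(im[220:320,220:350],None,fx=4,fy=4); b=cv2.resize(t[150:220,190:290],None,fx=2.8,fy=2.8)
o=np.zeros((400,800,3),np.uint8); o[:,:520]=a; o[:196,520:]=b
cv2.imwrite("pics/s3.png",o)
print(manip.state()["tcp_pos"])
E
```

```text
[579.55613082  69.22086401 302.74185865]
```

View pics/s3.png

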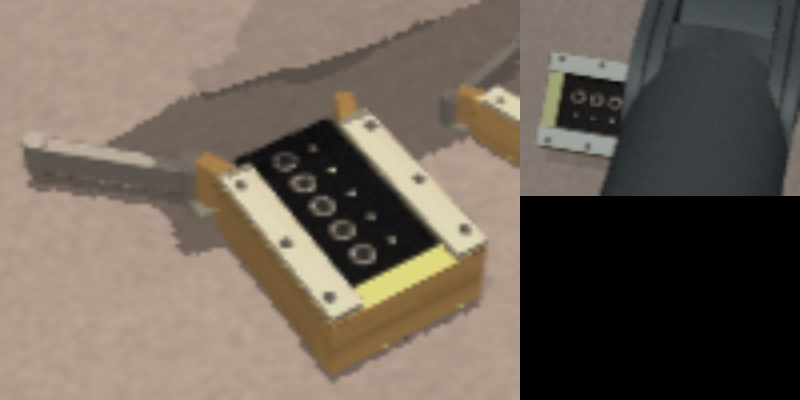

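The brick is fully home: its front edge meets the yellow stop (crop 400,280), and pushing reached 25 N. Its rear edge is just inside the open end. Next I'll move the fingers to the outer side of the bar and swing it shut.

Request:
{"fn": "move_arm", "kwargs": {
  "plan": "0.0087 0.0244 0 0; 0.0087 0.0244 0 0; 0.0087 0.0244 0 0; 0.0087 0.0244 0 0; 0.0087 0.0244 0 0"
}}

```text
time_s: 13.72
tcp_pos: [706.8, 95.5, 299.6]
ee_rot: [-179.9, -0.0, 82.1]
ft_force: [-0.5, 0.5, 0.5]
finger_gap: -0.0
gripper_force: 0.0
```

Request:
{"fn": "move_arm", "kwargs": {
  "plan": "0 0 0.03 0; 0 0 0.03 0; 0 0 0.03 0; 0 0 0.02 0; 0 0 0.01 0"
}}

```text
time_s: 14.13
tcp_pos: [704.4, 95.1, 176.3]
ee_rot: [-179.6, 0.1, 82.1]
ft_force: [-1.0, -0.3, -0.4]
finger_gap: -0.2
gripper_force: 0.0
```

Request:
{"fn": "move_arm", "kwargs": {
  "plan": "0 0 0 0; 0 0 0 0"
}}

```text
time_s: 14.3
tcp_pos: [706.1, 94.4, 180.9]
ee_rot: [-180.0, 0.0, 82.0]
ft_force: [0.3, -0.1, 0.1]
finger_gap: 0.2
gripper_force: 0.0
```

```bash
python3 - <<'E'
from h import *
s=manip.state(); o=np.array([596.6,191.7]);a=np.radians(-7.9);X=np.array([np.cos(a),np.sin(a)]);Y=np.array([-X[1],X[0]])
d=s["tcp_pos"][:2]-o; print("dock frame tcp",d@X,d@Y,s["tcp_pos"],s["ee_rot"],s["ft_force"])
im=manip.snapshot("scene"); cv2.imwrite("pics/s4.png",cv2.resize(im[200:330,200:380],None,fx=4,fy=4))
E
```

```text
dock frame tcp 121.82343211786231 -81.35108614552823 [706.08599925  94.377013   180.86905121] [-1.79950682e+02  1.57363210e-02  8.20428199e+01] [ 0.31618799 -0.13914008  0.08013103]
```

View pics/s4.png

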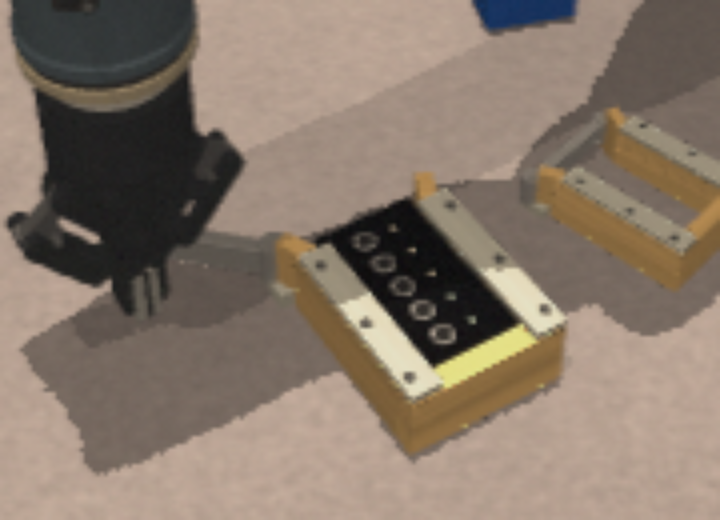

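The fingers are down on the outer side of the bar (crop 145,295), beside its free end, and the brick is still home. I'll sweep the bar shut.

Request:
{"fn": "move_arm", "kwargs": {
  "plan": "-0.0057 -0.0056 0 0; -0.0057 -0.0056 0 0; -0.0082 -0.0065 0 0; -0.0082 -0.0065 0 0; -0.0082 -0.0065 0 0"
}}

```text
time_s: 14.77
tcp_pos: [670.1, 62.0, 182.2]
ee_rot: [179.9, -0.0, 82.0]
ft_force: [1.0, 1.2, -0.2]
finger_gap: -0.4
gripper_force: 0.5
```

Request:
{"fn": "move_arm", "kwargs": {
  "plan": "-0.0039 -0.0079 0 0; -0.0039 -0.0079 0 0; -0.0039 -0.0079 0 0; -0.0019 -0.0104 0 0; -0.0019 -0.0104 0 0"
}}

```text
time_s: 15.18
tcp_pos: [623.8, 53.1, 181.5]
ee_rot: [180.0, -0.0, 82.0]
ft_force: [1.9, 0.5, -0.2]
finger_gap: -0.1
gripper_force: 0.5
```

Request:
{"fn": "move_arm", "kwargs": {
  "plan": "0.0022 -0.0095 0 0; 0.0022 -0.0095 0 0; 0.0022 -0.0095 0 0; 0 0 0 0"
}}

```text
time_s: 15.52
tcp_pos: [595.2, 65.3, 181.1]
ee_rot: [-179.9, -0.0, 82.1]
ft_force: [-0.3, 0.3, -0.1]
finger_gap: -0.1
gripper_force: 0.0
```

Request:
{"fn": "move_arm", "kwargs": {
  "plan": "0.007 -0.0082 0 0; 0.007 -0.0082 0 0; 0.007 -0.0082 0 0; 0 0 0 0"
}}

```text
time_s: 15.85
tcp_pos: [574.1, 91.0, 180.9]
ee_rot: [-179.9, -0.1, 82.2]
ft_force: [-0.2, 0.7, -0.3]
finger_gap: -0.0
gripper_force: 0.0
```

Request:
{"fn": "move_arm", "kwargs": {
  "plan": "0.006 -0.0036 0 0; 0.006 -0.0036 0 0; 0.005 -0.0036 0 0; 0.003 0 0 0; 0 0 0 0"
}}

```text
time_s: 16.27
tcp_pos: [567.6, 110.7, 181.1]
ee_rot: [-180.0, -0.0, 82.1]
ft_force: [0.3, -0.1, 0.3]
finger_gap: 0.3
gripper_force: 0.0
```

Request:
{"fn": "move_arm", "kwargs": {
  "plan": "0.001 0 0 0; 0.001 0 0 0; 0.001 0 0 0; 0.001 0 0 0; 0 0 0 0"
}}

```text
time_s: 16.68
tcp_pos: [568.4, 113.5, 181.2]
ee_rot: [-180.0, 0.0, 82.0]
ft_force: [-0.4, -0.0, -0.3]
finger_gap: 0.4
gripper_force: 0.1
```

```bash
python3 - <<'E'
from h import *
s=manip.state(); o=np.array([596.6,191.7]);a=np.radians(-7.9);X=np.array([np.cos(a),np.sin(a)]);Y=np.array([-X[1],X[0]])
d=s["tcp_pos"][:2]-o; print("dock frame tcp",d@X,d@Y,s["ft_force"])
im=manip.snapshot("scene"); cv2.imwrite("pics/s5.png",cv2.resize(im[200:330,200:380],None,fx=4,fy=4))
E
```

```text
dock frame tcp -17.209448439717065 -81.36757572066654 [-0.40225422 -0.03672038 -0.30031042]
```

View pics/s5.png

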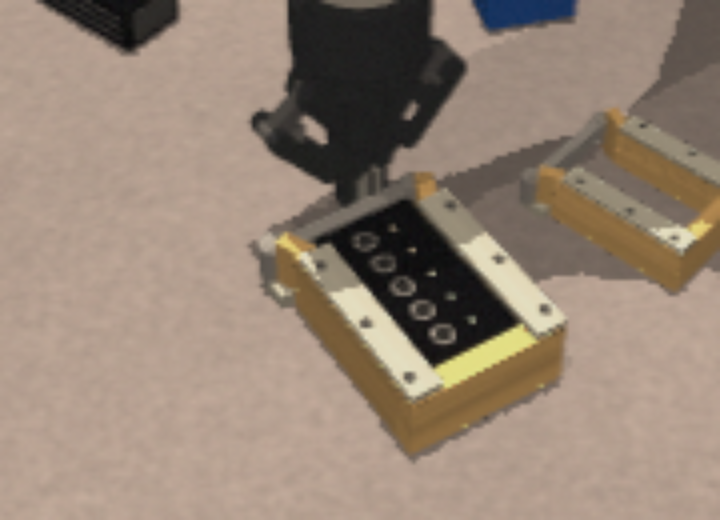

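The bar now lies across the opening, from (270,250) to about (420,185) in the crop. I'll keep pressing gently until it reaches its stop.

Request:
{"fn": "move_arm", "kwargs": {
  "plan": "0.001 0 0 0; 0.001 0 0 0; 0 0 0 0; 0 0 0 0"
}}

```text
time_s: 17.07
tcp_pos: [568.5, 114.6, 181.2]
ee_rot: [-180.0, 0.1, 82.0]
ft_force: [-0.3, -5.5, -0.0]
finger_gap: -0.0
gripper_force: 2.6
```

Request:
{"fn": "move_arm", "kwargs": {
  "plan": "0.001 0 0 0; 0.001 0 0 0; 0 0 0 0; 0 0 0 0"
}}

```text
time_s: 17.4
tcp_pos: [568.6, 115.0, 181.2]
ee_rot: [-180.0, 0.2, 81.9]
ft_force: [-1.8, -11.2, 1.9]
finger_gap: -0.2
gripper_force: 5.4
```

At its stop: stiff, rising force at y = -80 in the dock frame, as expected for the shut angle. Now I'll back off, lift and check.

Request:
{"fn": "move_arm", "kwargs": {
  "plan": "-0.006 0 0 0; -0.015 0 0 0; -0.02 0 0 0; -0.02 0 0 0; 0 0 0 0"
}}

```text
time_s: 17.82
tcp_pos: [560.1, 53.1, 181.6]
ee_rot: [180.0, 0.1, 81.8]
ft_force: [-0.1, -0.4, 0.4]
finger_gap: 0.0
gripper_force: 0.0
```

Request:
{"fn": "move_arm", "kwargs": {
  "plan": "0 0 -0.03 0; 0 0 -0.03 0; 0 0 -0.03 0; 0 0 -0.03 0; 0 0 -0.02 0"
}}

```text
time_s: 18.23
tcp_pos: [560.9, 57.5, 324.0]
ee_rot: [179.8, -0.1, 82.1]
ft_force: [-0.4, 0.1, 0.2]
finger_gap: -0.0
gripper_force: 0.0
```

Request:
{"fn": "move_arm", "kwargs": {
  "plan": "-0.03 -0.02 0 0; -0.03 -0.02 0 0; -0.03 -0.02 0 0; -0.03 -0.02 0 0; 0 0 0 0"
}}

```text
time_s: 18.65
tcp_pos: [460.3, -55.1, 321.7]
ee_rot: [-179.9, 0.0, 81.7]
ft_force: [-0.7, -0.1, -0.5]
finger_gap: 0.2
gripper_force: 0.0
```

```bash
python3 - <<'E'
from h import *
im=manip.snapshot("scene"); t=manip.snapshot("top")
a=cv2.resize(im[220:320,220:350],None,fx=4,fy=4); b=cv2.resize(t[150:220,190:290],None,fx=2.8,fy=2.8)
o=np.zeros((400,800,3),np.uint8); o[:,:520]=a; o[:196,520:]=b; o[200:400,520:787]=cv2.resize(t,(267,200))
cv2.imwrite("pics/s6.png",o)
E
```

```text
(no output)
```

View pics/s6.png

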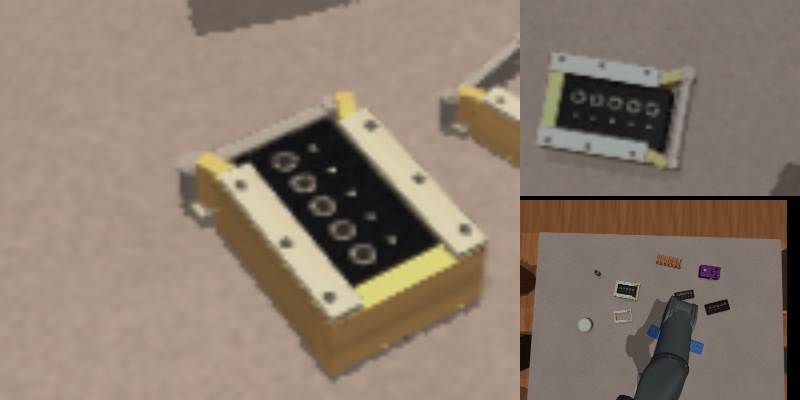

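The brick is home against the yellow stop (inset 560,100). The bar is shut across the mouth (inset 680,118), the bystanders are in place, and the arm is clear.

```bash
python3 -c "
from bench import manip
print(manip.close_job())"
```

```text
the job is handed in; nothing more can be done
None
```

brick_a is fully home in the larger dock, sockets up, with the bar swung shut behind it; no other object was touched, and I handed the job in at about 19 s of the 64 s limit.

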